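Hold a bag clip gaping astride a recipe card

ROBOT

A 7-joint arm with a two-finger parallel gripper is mounted at the origin on the work surface. World frame = base frame: x ahead of the robot, y to its left, z up, the work surface at z = 0. Lengths are in m, angles in rad, forces in N, time in s.
With the tool pointing down it reaches from about 0.425 to 0.875 m from the base axis. Payload 4.7 kg.
Tool frame: the origin (TCP) lies on the centre line of the jaws, within the pads' length; the fingertips stand 17 mm ahead of it and the grasp point (between the pads) lies 2 mm behind it; z points along the fingers, y is the line along which they close (so a half turn about z gives the same grasp; the last joint's range is limited). The gripper opens to 85 mm and grips with 20 to 120 N. Pads are 22 mm wide; open, the fingers measure 114 mm over their backs; the gripper's body (76 mm by 85 mm) begins 54 mm behind the grasp point. The pads swing forward as they close: fully open they stand 13 mm farther back than shut.
Start: joints at [1.239, 0.321, -0.07, 1.45, 0.023, 1.371, -0.057], TCP at [0.22, -0.612, 0.227] pointing down, gripper open.
Joint ranges: [-2.86, 2.86], [-0.3, 2.09], [-1.38, 1.24], [0.06, 2.45], [-1.56, 4.7], [0.09, 2.05], [-2.69, 2.69]. Speed limits (rad/s): [2.57, 2.57, 3.14, 3.14, 3.14, 3.14, 3.14].

INTERFACE

Orientations are given as a rotation vector (axis times angle).
In Python, from cell import monitor, grab_frame, close_job, outline_of, pinpoint gives the robot as it stands.
- The arm moves only by the tool drive_tool, never from a script. Its argument "rows" is a list that holds one entry, the list of rows, each a list of 4 numbers: the shift along the tool's x, y, z in m, then the turn about the tool's z in rad. In form: [[[x, y, z, turn], ...]]. A call has 1 to 10 rows; each row shifts and turns the commanded pose from where the row before left it, along the tool's axes as they then stand; what a row does not reach is not made up. A row lasts 1/12 s, in which the tool goes at most 41.7 mm and 7.16 degrees, less where a joint would pass 70% of its speed; a pose out of reach is approached as far as the arm can. A call is refused whole if a number of a shift passes 0.0417 or a number of a turn 0.125, either way. A call with a gripper value outside its range is refused whole. "claw" is the opening, from 0 (shut) to 1 (fully open), set as the call begins (left out, the last holds). The fingers move at their own pace and stop on an object; the grip force is fixed at half the most. Time passes only in rows, so rows that do not move let the fingers close. It gives the time, the measured TCP pose, the force, the opening and the grip force at its end, in the units of the state.
- monitor.get_obs(): the state, without advancing time (a new reading comes with each control period).
- grab_frame(name): name is "side" or "top"; returns a dict with "img" (384x512x3 uint8, red, green, blue), "depth" (384x512 float32, m along the optical axis (not along the pixel's ray), 0 where there is no reading), "fx", "fy", "cx", "cy" (pixels), "extrinsics" (4x4, takes a point from camera to world coordinates). Camera axes: x right, y down, z forward; pixel columns grow to the right and rows downward; lengths in m; the calibration is good to about 2 mm. A picture is of the moment at which its call begins.
- close_job(): hands the job in; it is judged then, once.
Trained networks look in the newest picture that a camera, given by its name, has taken for a name from the list of things; names that differ only in an ending like _2 or _b are one class to them, and where a whole thing is asked for, a point or a joint stands for the part that bears it (a point fixed in the world has none). Each returns a list of dicts, best first, with "p" (0 to 1); they miss things now and then, are a little off and sometimes report something else, mostly with a low value. They report only what shows in the picture. A call takes as long as a camera call.
- outline_of(query, camera): "region" (384x512 bool, what is visible of it).
- pinpoint(query, camera): "xyz" ([x, y, z] in m, in world coordinates, good to about 4 mm: a listed point, or the origin of a listed thing).
The state is a dict: "time_s": time; "joints": joint angles; "qd": joint speeds; "tau": joint torques, N m; "ee_pos": TCP position; "tool_rot": TCP orientation; "force": force on the tool from outside, world axes, zero at the start; "torque": the same for the moment, N m; "grip_width": finger opening in m; "finger_force": force on a finger pad.
Only numpy, scipy, OpenCV 4.12 (cv2) and the standard library are available. Lean on these libraries where they do the work, as an engineer would, in place of code of your own. Each camera call takes 0.05 s, during which the arm holds its last target. There are 200 camera calls.

TASK

Take the steel bag clip off the rim of the woven basket by squeezing its two handles together, and, with its jaws spread wide, lower it from above astride the top edge of the lower, wider recipe card in the stone stand, near the middle of that edge: one jaw in front of the card and the other down the gap between the two cards. Finish while still holding the clip gaping there, both jaws at least a centimetre below the edge and touching neither card, so that a shopping list can be slipped in beside the card before the clip is let close. Leave the basket, the stand, the canisters, the mug and the dropper bottle where they stand.

Things in the scene. Friction and masses are not known exactly. Their poses are not given: they have to be found in the camera images.
- clip: plain steel bag clip, 60 mm wide, 79 mm tall, 72 g: two mirror-image plates sprung on a hinge pin. It starts clipped upright on the basket's near (-x) rim, jaws down, handles up. Origin: middle of the pin, 20 mm above that rim. x across the jaws (the way they spread), square to the rim; y along the pin; z up to the handles. A coil 9 mm thick, 26 mm long lies on the pin.
- clip_near (a joint): angle of the clip's -x plate, rad: 0 jaws shut, 0.085 as it bites the 7 mm rim, 0.27 fully spread (firm stop). With both plates at 0.16 the clear gape between the lips is 12 mm, at 0.27 it is 20 mm. Let go, the jaws snap shut.
- clip_far (a joint): the same for the clip's +x plate; an even squeeze opens both alike
- lip_near (a point): middle of the lower lip of the clip's -x plate (60 mm wide, rounded, radius 2 mm; the point is the centre of the rounding), 36 to 38 mm below the pin. Fully spread, the lip centres are 12.3 mm each side of the clip's mid-plane.
- lip_far (a point): the same on the clip's +x plate
- handle_near (a point): middle of the rolled top edge (radius 3 mm, 42 mm wide) of the -x plate's handle, 36 to 40 mm above the pin. Over their outer sides the two handles measure 40 mm on the rim, 25 mm fully squeezed. Squeezing takes 6 N a side to start on the rim and 10 N for the full gape; 15 to 25 N does no harm.
- handle_far (a point): the same on the clip's +x plate
- basket: open woven basket, 150 mm (its x) by 220 mm (its y) by 85 mm high, walls 7 mm, about 0.9 kg, loose on the counter; three boxes in it stay below the rim, the nearest 56 mm inside the near wall. Origin: centre of its underside. The clip bites 18 mm deep over the -x wall, up to 50 mm from the middle of that rim.
- basket_rim (a point): middle of the top of the basket's -x wall, half way through its thickness; y along the rim, z up
- stand: dark stone block 85 mm (its x) by 180 (its y) by 24 high, about 0.85 kg, loose, with two stiff upright cards 3 mm thick fixed in it, parallel to its y. Low wide card: 150 mm wide, top at 124 mm, 13 mm to the -x side of the block's middle. Tall narrow card: 96 mm wide, top at 138 mm, 13 mm to the +x side. Clear gap between them 23 mm. Origin: centre of the underside.
- card_edge (a point): middle of the top edge of the lower, wider card, half way through its 3 mm thickness; x square to the card, pointing to the taller card, y along the edge, z up
- canister_l: white canister with a black lid, 100 mm across, 125 mm high, loose bystander; origin at the centre of its underside
- canister_r: smaller white canister with a black lid, 86 mm across, 105 mm high, loose bystander; origin at the centre of its underside
- mug: white mug, 80 mm across, 90 mm high, loose bystander; origin at the centre of its underside
- dropper: small green bottle with a white cap, 34 mm across, 85 mm high, loose bystander; origin at the centre of its underside

How it is judged:
On the way, in this order (a step that is already met when the one before it is completed fails the run):
1. the clip is held in the fingers, lifted clear of the basket rim (contact force between the fingers and clip above 1 N and contact force between clip and basket below 0.1 N and z of clip in the frame of basket_rim above 0.042 m), for 0.1 s.
2. the clip is held spread open over the lower, wider card, jaws above its top edge (value of joint each of clip_near, clip_far above 0.12 rad and horizontal distance between clip and card_edge below 0.035 m and z of each of lip_near, lip_far in the frame of card_edge above 0.001 m), for 0.1 s.
At the end, for the whole second after the job is handed in: Fingers hold the clip, each plate over 0.16 rad; a lip each side of the low card, 8-34 mm below its edge, 4.5-22 mm off its mid-plane; pin above the edge, within 30 mm of its middle and 0.2 rad; clip still; clip and fingers off stand and basket (<0.2 N), which moved <10 and <20 mm (value of joint each of clip_near, clip_far above 0.16 rad and z of lip_near in the frame of card_edge between -0.034 and -0.008 m and z of lip_far in the frame of card_edge between -0.034 and -0.008 m and ((x of lip_near in the frame of card_edge between -0.022 and -0.0045 m and x of lip_far in the frame of card_edge between 0.0045 and 0.022 m) or (x of lip_near in the frame of card_edge between 0.0045 and 0.022 m and x of lip_far in the frame of card_edge between -0.022 and -0.0045 m)) and y of clip in the frame of card_edge between -0.03 and 0.03 m and z of clip in the frame of card_edge above 0.0055 m and angle between the y axis of clip and the y axis of card_edge, either way round below 0.2 rad and contact force between the fingers and clip above 2 N and contact force between each of clip, the fingers and stand below 0.2 N and contact force between clip and basket below 0.2 N and linear speed of clip below 0.02 m/s and distance of stand from where it was at the start of the episode below 0.01 m and distance of basket from where it was at the start of the episode below 0.02 m); the arm keeps its last pose, push and grip.
It fails at once if the stand is pushed more than 15 mm (distance of stand from where it was at the start of the episode above 0.015 m).
It fails at once if the basket is pushed or lifted more than 25 mm (distance of basket from where it was at the start of the episode above 0.025 m).
It fails at once if a canister, the mug or the dropper bottle is moved more than 20 mm or tipped (distance of any of canister_l, canister_r, mug, dropper from where it was at the start of the episode above 0.02 m or angle between any of canister_l, canister_r, mug, dropper's own z axis and vertical above 0.3 rad).
It also fails if it takes over 38 s, if anything falls off the work surface, if the arm or the gripper's body presses on something with over 40 N, if the wrist force passes 120 N, or if a joint passes its speed limit or range.

## Working session

There is one attempt and no reset: what is moved stays moved. The work goes in short steps, Python scripts to look and compute and a tool call to move; the robot and the scene stay as the last step left them, time stands still between calls to the robot, and variables do not carry over. Pictures are saved under pics/ and viewed, at most 10 in all, crops included, and the job is handed in when it is done.

Besides the shell and the picture viewer there is one more tool, called after "Request:" by a JSON object that holds its "op" and its "data". drive_tool: Moves the arm, as the interface text tells. Its arguments: {"type":"object","properties":{"rows":{"type":"array","items":{"type":"array","items":{"type":"array","items":{"type":"number"}}}},"claw":{"type":"number"}},"required":["rows"]}

```bash
mkdir -p pics; cat > h.py <<'E'
from cell import monitor, grab_frame, close_job, outline_of, pinpoint
import numpy as np, cv2
from scipy.spatial.transform import Rotation as R
def snap(cam,name=None):
    f=grab_frame(cam)
    if name: cv2.imwrite(f'pics/{name}.png',f['img'][...,::-1])
    return f
def cloud(f,m=None):
    d=f['depth']; v,u=np.nonzero((d>0)&(m if m is not None else True))
    z=d[v,u]; P=np.c_[(u-f['cx'])*z/f['fx'],(v-f['cy'])*z/f['fy'],z]
    E=f['extrinsics']; return P@E[:3,:3].T+E[:3,3]
def pix(f,p):
    E=f['extrinsics']; c=(np.array(p)-E[:3,3])@E[:3,:3]
    return c[0]/c[2]*f['fx']+f['cx'],c[1]/c[2]*f['fy']+f['cy']
E
python3 - <<'E'
from h import *
np.set_printoptions(precision=4,suppress=True)
o=monitor.get_obs(); print(o['time_s'],o['ee_pos'],o['tool_rot'],o['grip_width'],R.from_rotvec(o['tool_rot']).as_matrix())
for c in ('side','top'):
    f=snap(c,c+'0'); print(c,f['extrinsics'],f['fx'])
    for q in ['clip','handle_near','handle_far','lip_near','basket','basket_rim','stand','card_edge','canister_l','canister_r','mug','dropper']:
        r=pinpoint(q,c); print(q,[(round(a['p'],2),np.round(a['xyz'],4)) for a in r[:2]])
print(monitor.get_obs()['time_s'])
E
```

```text
0.0 [ 0.2201 -0.611   0.2254] [-3.0929 -0.5404  0.0007] 0.08539373181796575 [[ 0.9408  0.3391 -0.0007]
 [ 0.3391 -0.9408  0.0017]
 [-0.0001 -0.0019 -1.    ]]
side [[-0.9211 -0.2993  0.2488  0.2425]
 [-0.3892  0.6943 -0.6054  0.7709]
 [ 0.0084 -0.6545 -0.756   1.0487]
 [ 0.      0.      0.      1.    ]] 471.331734926991
clip [(0.65, array([ 0.5236,  0.453 , -0.0021])), (0.59, array([ 0.4728, -0.1601,  0.1095]))]
handle_near [(0.42, array([ 0.454 , -0.1581,  0.138 ]))]
handle_far [(0.44, array([ 0.4819, -0.1664,  0.1442]))]
lip_near [(0.42, array([ 0.4626, -0.161 ,  0.069 ])), (0.41, array([ 0.7587, -0.0076,  0.003 ]))]
basket [(0.89, array([ 0.5356, -0.2203,  0.0038])), (0.19, array([ 0.525 ,  0.451 , -0.0042]))]
basket_rim [(0.57, array([ 0.462 , -0.2079,  0.0861])), (0.49, array([0.5023, 0.219 , 0.1219]))]
stand [(0.6, array([0.5138, 0.2173, 0.0026]))]
card_edge [(0.63, array([0.505 , 0.2162, 0.1244])), (0.38, array([ 0.4607, -0.2085,  0.0838]))]
canister_l [(0.61, array([ 0.5268,  0.4551, -0.0003])), (0.6, array([ 0.5983, -0.4626,  0.0026]))]
canister_r [(0.61, array([ 0.5268,  0.4
[... 513 characters left out ...]
1, -0.0011])), (0.42, array([ 0.4877, -0.1618,  0.142 ]))]
lip_near [(0.58, array([ 0.4609, -0.1626,  0.0706]))]
basket [(0.61, array([ 0.5346, -0.2157,  0.0024])), (0.6, array([0.5263, 0.4503, 0.0023]))]
basket_rim [(0.83, array([ 0.4615, -0.2071,  0.0889]))]
stand [(0.84, array([0.5164, 0.2141, 0.0007]))]
card_edge [(0.8, array([0.4978, 0.2211, 0.1266])), (0.62, array([ 0.5348, -0.2174,  0.0049]))]
canister_l [(0.72, array([ 0.5948, -0.4612, -0.0002])), (0.62, array([0.5288, 0.454 , 0.0043]))]
canister_r [(0.72, array([ 0.5948, -0.4612, -0.0002])), (0.62, array([0.5288, 0.454 , 0.0043]))]
mug [(0.71, array([ 0.754 , -0.0067, -0.0017]))]
dropper [(0.42, array([0.4084, 0.0025, 0.0016]))]
1.3
```

View pics/side0.png

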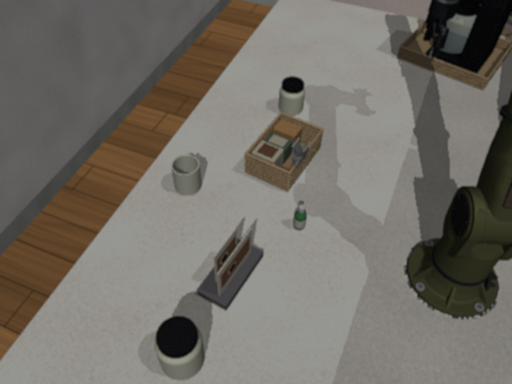

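View pics/top0.png

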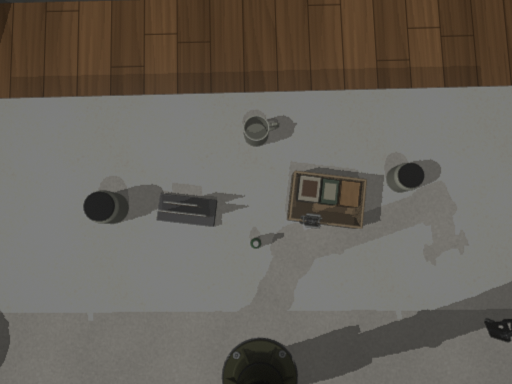

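The side view shows the clip at about (299,152) on the basket's near rim, the stand at (232,265) and the dropper at (300,215). In the top view the clip is at (312,219) and the stand at (187,209), and both basket and stand are turned slightly. Next I'll measure the yaws and edges from depth.

```bash
python3 - <<'E'
from h import *
np.set_printoptions(precision=4,suppress=True)
def rect(P):
    return cv2.minAreaRect((P[:,:2]*1000).astype(np.float32))
C={}
for c in ('side','top'):
    f=snap(c); C[c]=cloud(f)
    P=C[c]
    def box(x0,x1,y0,y1,z0,z1):
        return P[(P[:,0]>x0)&(P[:,0]<x1)&(P[:,1]>y0)&(P[:,1]<y1)&(P[:,2]>z0)&(P[:,2]<z1)]
    b=box(.40,.68,-.36,-.08,.077,.094); print(c,'basket rim',len(b),rect(b),np.median(b[:,2]))
    s=box(.42,.62,.08,.34,.015,.035); print('stand block',len(s),rect(s))
    for n,z0,z1 in (('low',.105,.129),('tall',.130,.15)):
        k=box(.42,.62,.08,.34,z0,z1)
        if len(k)<5: print(n,len(k));continue
        q=np.polyfit(k[:,1],k[:,0],1); print(n,len(k),rect(k),'slope',q, 'zmax',np.percentile(k[:,2],95))
    k=box(.42,.53,-.22,-.11,.095,.17); print('clip',len(k),k.min(0),k.max(0)); k=box(.42,.53,-.22,-.11,.125,.17);print(rect(k),len(k))
    for q in ('basket','stand','clip'):
        r=outline_of(q,c)
        if r: m=r[0]['region']; v,u=np.nonzero(m); print(q,r[0]['p'],m.sum(),u.mean(),v.mean())
np.savez('c.npz',**C)
E
```

```text
side basket rim 979 ((528.8261108398438, -216.45706176757812), (225.46786499023438, 156.48187255859375), 82.7437973022461) 0.08211473730777097
stand block 1313 ((512.5741577148438, 216.44171142578125), (183.34913635253906, 87.18669128417969), 80.99165344238281)
low 375 ((512.2280883789062, 216.4779510498047), (150.3585662841797, 30.115076065063477), 81.59471130371094) slope [0.127  0.4811] zmax 0.12710955756402648
tall 99 ((525.8594360351562, 215.6966552734375), (95.22948455810547, 5.046616077423096), 81.87336730957031) slope [0.1379 0.4957] zmax 0.14074227918078722
clip 257 [ 0.4453 -0.1918  0.0964] [ 0.488  -0.125   0.1504]
((467.0299987792969, -159.022705078125), (41.969120025634766, 41.169151306152344), 79.97360229492188) 90
basket 0.84 3783 281.7258789320645 150.81205392545598
stand 0.73 2807 230.16743854649093 269.7776986106163
clip 0.83 304 298.48026315789474 152.58223684210526
top basket rim 923 ((529.0527954101562, -217.65115356445312), (221.27073669433594, 155.32591247558594), 81.48780059814453) 0.08237793584630815
stand block 1401 ((513.021728515625, 216.1259765625), (181.26695251464844, 84.85539245605469), 82.07356262207031)
low 75 ((512.082275390625, 215.48731994628906), (148.8925323486328, 27.444499969482422), 82.15919494628906) slope [0.1126 0.4804] zmax 0.1272670288900271
tall 40 ((525.9198608398438, 214.71473693847656), (94.13297271728516, 3.0862791538238525), 82.04358673095703) slope [0.1362 0.4966] zmax 0.1403938086956091
clip 196 [ 0.4468 -0.1908  0.095 ] [ 0.4896 -0.1305  0.149 ]
((467.5063171386719, -160.8411102294922), (41.033870697021484, 39.38840866088867), 81.73336791992188) 72
basket 0.68 3706 327.31516459794926 198.95223961144092
stand 0.85 1503 186.5335994677312 209.76180971390554
clip 0.82 245 310.8122448979592 220.57551020408164
```

Request:
{"op": "drive_tool", "data": {"rows": [[[0, 0, 0, -0.12], [0, 0, 0, -0.12], [0, 0, 0, -0.12], [0, 0, 0, -0.12], [0, 0, 0, -0.12], [0, 0, 0, -0.12], [0, 0, 0, -0.12], [0, 0, 0, -0.12], [0, 0, 0, -0.12], [0, 0, 0, 0]]], "claw": 1}}

```text
time_s: 2.53
ee_pos: [0.2203, -0.6116, 0.2265]
tool_rot: [2.374, 2.058, 0.0]
force: [0.1, 0.1, -1.1]
grip_width: 0.0854
finger_force: 0.0
```

Request:
{"op": "drive_tool", "data": {"rows": [[[0.03, 0.012, 0, 0], [0.03, 0.012, 0, 0], [0.03, 0.012, 0, 0], [0.03, 0.012, 0, 0], [0.03, 0.012, 0, 0], [0.03, 0.012, 0, 0], [0.03, 0.012, 0, 0], [0.03, 0.012, 0, 0], [0.03, 0.012, 0, 0], [0.03, 0.012, 0, 0]]]}}

```text
time_s: 3.37
ee_pos: [0.3829, -0.3306, 0.2268]
tool_rot: [2.38, 2.049, -0.0]
force: [1.2, 0.4, 0.1]
grip_width: 0.0855
finger_force: 0.0
```

Request:
{"op": "drive_tool", "data": {"rows": [[[0.03, 0.012, 0, 0], [0.03, 0.012, 0, 0], [0.03, 0.012, 0, 0], [0.03, 0.012, 0, 0], [0.03, 0.01, 0, 0], [0.01, 0, 0, 0], [0, 0, 0, 0], [0, 0, 0, 0]]]}}

```text
time_s: 4.03
ee_pos: [0.4626, -0.1826, 0.2266]
tool_rot: [2.377, 2.053, -0.001]
force: [-0.2, -0.6, 0.5]
grip_width: 0.0855
finger_force: 0.0
```

```bash
cat > d.py <<'E'
import sys
from h import *
np.set_printoptions(precision=4,suppress=True)
def to(t,yaw_y):
    o=monitor.get_obs(); M=R.from_rotvec(o['tool_rot']).as_matrix()
    print('pos',o['ee_pos'],'w',o['grip_width'],'ff',o['finger_force'],'F',o['force'],'t',o['time_s'])
    print('tool delta',M.T@(np.array(t)-o['ee_pos']),'y yaw',np.degrees(np.arctan2(M[1,1],M[0,1])),'turn',-(np.radians(yaw_y)-np.arctan2(M[1,1],M[0,1])))
E
python3 -c "
from d import *
to([.468,-.160,.144],-8.1)
f=snap('side','s1');u,v=map(int,pix(f,[.468,-.16,.15]));cv2.imwrite('pics/s1c.png',cv2.resize(f['img'][v-60:v+60,u-80:u+80,::-1],(800,600),interpolation=cv2.INTER_CUBIC));print(u,v)
"
```

```text
pos [ 0.4626 -0.1826  0.2266] w 0.0855454739530724 ff 0.0 F [-0.2093 -0.57    0.4898] t 4.0333
tool delta [0.0233 0.002  0.0826] y yaw -8.380454742801811 turn -0.004894858664725471
300 142
```

Request:
{"op": "drive_tool", "data": {"rows": [[[0.012, 0.001, 0, 0], [0.0115, 0.001, 0, 0], [0, 0, 0.02, 0], [0, 0, 0.02, 0], [0, 0, 0.02, 0], [0, 0, 0.012, 0], [0, 0, 0.01, 0], [0, 0, 0, 0], [0, 0, 0, 0]]]}}

```text
time_s: 4.83
ee_pos: [0.4684, -0.159, 0.1446]
tool_rot: [-2.376, -2.054, -0.0]
force: [-0.1, 0.1, -0.2]
grip_width: 0.0855
finger_force: 0.0
```

```bash
python3 -c "
from d import *
to([.468,-.160,.144],-8.1)
A=[]
for c in('side','top'):
    f=snap(c);u,v=map(int,pix(f,[.468,-.16,.15]));A.append(cv2.resize(f['img'][v-40:v+40,u-40:u+40,::-1],(400,400),interpolation=cv2.INTER_CUBIC));print(u,v)
    for q in('clip','handle_near','handle_far'): print(c,q,[(round(a['p'],2),np.round(a['xyz'],4)) for a in pinpoint(q,c)[:1]])
cv2.imwrite('pics/g1.png',np.hstack(A))
"
```

```text
pos [ 0.4684 -0.159   0.1446] w 0.08549759279435941 ff 0.0 F [-0.1043  0.095  -0.1716] t 4.8333
tool delta [-0.001  -0.0002  0.0006] y yaw -8.317110946553814 turn -0.003789300859485506
300 142
side clip [(0.64, array([ 0.4714, -0.1574,  0.109 ]))]
side handle_near [(0.53, array([ 0.4495, -0.1597,  0.1383]))]
side handle_far [(0.58, array([ 0.4857, -0.1658,  0.144 ]))]
312 220
top clip [(0.54, array([ 0.4707, -0.1583,  0.1035]))]
top handle_near [(0.38, array([ 0.4555, -0.1549,  0.1362]))]
top handle_far [(0.59, array([ 0.4862, -0.1658,  0.1445]))]
```

View pics/g1.png

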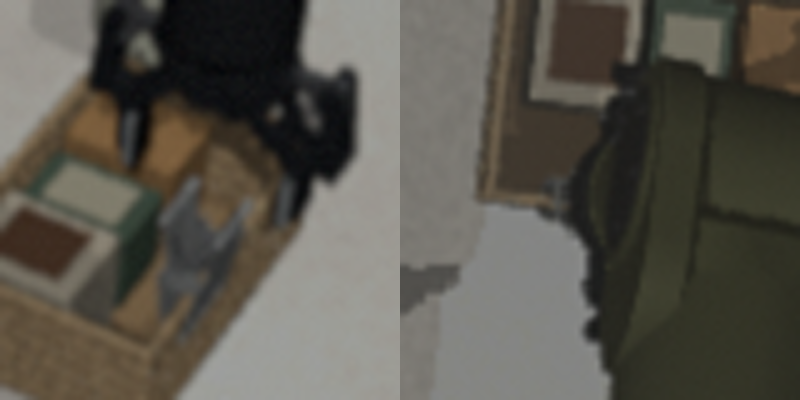

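The left crop shows the finger tips at about (130,165) and (285,220), and the handle rolls at about (185,198) and (243,228). They look nearly centred, so I'll check by ray casting.

```bash
python3 -c "
from d import *
f=snap('side');E=f['extrinsics']
def ray(u,v,z):
    d=E[:3,:3]@np.array([(u-f['cx'])/f['fx'],(v-f['cy'])/f['fy'],1]); return E[:3,3]+d*(z-E[2,3])/d[2]
a=ray(297,141.6,.144);b=ray(308.6,147.6,.144);print(a,b,(a+b)/2)
o=monitor.get_obs();M=R.from_rotvec(o['tool_rot']).as_matrix()
for s in(1,-1):
  for dz in(.004,.017):
    p=o['ee_pos']+M@np.array([0,s*.043,dz]); u,v=pix(f,p); print(s,dz,(u-260)*5,(v-102)*5)
# clip points by depth
P=cloud(f); k=P[(abs(P[:,0]-.468)<.035)&(abs(P[:,1]+.16)<.035)&(P[:,2]>.136)&(P[:,2]<.155)]
L=(k-o['ee_pos'])@M; L=L[(abs(L[:,1])<.03)]; print(len(L)); print(np.round(np.percentile(L,[2,10,50,90,98],axis=0),4))
h,e=np.histogram(L[:,1],12); print(h,np.round(e,3)); h,e=np.histogram(L[:,0],12); print(h,np.round(e,3))
"
```

```text
[ 0.4808 -0.1663  0.144 ] [ 0.4437 -0.1564  0.144 ] [ 0.4622 -0.1613  0.144 ]
1 0.004 132.84944355508742 188.25505183661576
1 0.017 131.20347036488766 205.12236809413906
-1 0.004 271.4124619779136 245.15079289582957
-1 0.017 268.6830252085528 261.95971247571975
60
[[-0.0193 -0.021  -0.0056]
 [-0.0156 -0.0202 -0.0041]
 [ 0.0012  0.0135 -0.001 ]
 [ 0.0172  0.0159  0.0062]
 [ 0.0206  0.0178  0.0082]]
[15 11  1  0  0  0  0  0  0  0 20 13] [-0.022 -0.018 -0.015 -0.012 -0.008 -0.005 -0.002  0.002  0.005  0.008
  0.012  0.015  0.018]
[4 4 5 5 5 6 4 5 5 7 4 6] [-0.022 -0.018 -0.014 -0.011 -0.007 -0.004 -0.     0.003  0.007  0.011
  0.014  0.018  0.021]
```

Request:
{"op": "drive_tool", "data": {"rows": [[[-0.001, -0.002, 0.004, 0], [0, 0, 0, 0], [0, 0, 0, 0], [0, 0, 0, 0], [0, 0, 0, 0], [0, 0, 0, 0]]], "claw": 0.45}}

```text
time_s: 5.78
ee_pos: [0.4662, -0.1598, 0.1405]
tool_rot: [2.376, 2.055, -0.0]
force: [-0.2, 0.0, -0.5]
grip_width: 0.0384
finger_force: 0.0
```

Request:
{"op": "drive_tool", "data": {"rows": [[[0, 0, 0, 0], [0, 0, 0, 0], [0, 0, 0, 0], [0, 0, 0, 0], [0, 0, 0, 0], [0, 0, 0, 0]]], "claw": 0.32}}

```text
time_s: 6.28
ee_pos: [0.4662, -0.1598, 0.1405]
tool_rot: [2.376, 2.055, -0.0]
force: [-0.8, 0.2, -0.3]
grip_width: 0.027
finger_force: 0.0
```

```bash
python3 -c "
from d import *
to([.468,-.160,.24],-8.1)
A=[]
for c in('side',):
    f=snap(c);u,v=map(int,pix(f,[.468,-.16,.13]));A.append(cv2.resize(f['img'][v-40:v+40,u-40:u+40,::-1],(500,500),interpolation=cv2.INTER_CUBIC));print(u,v)
    for q in('clip','handle_near','handle_far','basket'): print(c,q,[(round(a['p'],2),np.round(a['xyz'],4)) for a in pinpoint(q,c)[:1]])
cv2.imwrite('pics/g2.png',np.hstack(A))
"
```

```text
pos [ 0.4662 -0.1598  0.1405] w 0.026992013376335954 ff 0.0 F [-0.8458  0.2057 -0.3465] t 6.2833
tool delta [ 0.0001  0.0019 -0.0995] y yaw -8.307303264366285 turn -0.0036181245133239115
300 147
side clip [(0.65, array([ 0.4681, -0.1596,  0.1087]))]
side handle_near [(0.4, array([ 0.4492, -0.1586,  0.1384]))]
side handle_far [(0.7, array([ 0.4835, -0.1657,  0.1431]))]
side basket [(0.62, array([ 0.5321, -0.2184,  0.0031]))]
```

View pics/g2.png

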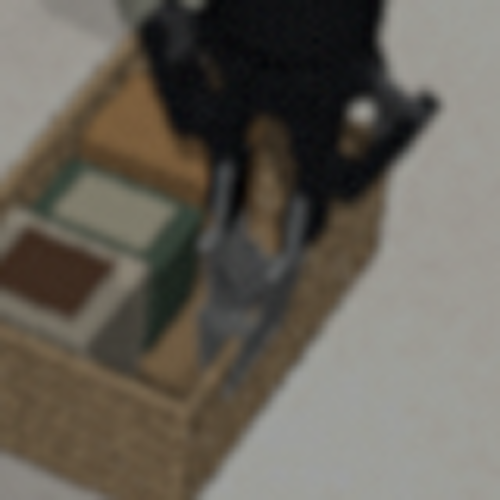

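The crop shows the fingers at about (225,180) and (310,210), beside the handles, but the pads report no force. I'll measure the handle span.

```bash
cat > span.py <<'E'
from d import *
def span(c='side',z0=-.012,z1=.03):
    f=snap(c); o=monitor.get_obs();M=R.from_rotvec(o['tool_rot']).as_matrix()
    L=(cloud(f)-o['ee_pos'])@M
    L=L[(L[:,0]>.011)&(L[:,0]<.023)&(abs(L[:,1])<.035)]
    for a in np.arange(z0,z1,.004):
        k=L[(L[:,2]>a)&(L[:,2]<=a+.004),1]
        print('%.3f'%a,np.round(np.sort(k)*1000,0).astype(int))
    print('ff',o['finger_force'],o['grip_width'],o['force'])
E
python3 -c "
from span import *
span()"
```

```text
-0.012 [-18  14]
-0.008 [-18 -17 -15 -15  16  18  18  19  19]
-0.004 [-16  15  17  18]
0.000 [-16 -14  15  17]
0.004 [15]
0.008 [-14  15]
0.012 [-12  15  15  16]
0.016 [-13 -13 -11  -5  12  14]
0.020 [-12 -12  -4   3   8  12  14]
0.024 [-4  2  2 13 15]
0.028 [-11  -7  -2   1   1   1   2   5   5  12  13]
ff 0.0 0.02754902841497889 [ 0.0993 -0.1715 -0.0769]
```

```bash
python3 -c "
from d import *
f=snap('side'); o=monitor.get_obs();M=R.from_rotvec(o['tool_rot']).as_matrix()
d=f['depth']; print((d==0).sum(),o['grip_width'],o['finger_force'])
E=f['extrinsics']
for v in range(118,160,2):
    row=[]
    for u in range(284,322,2):
        z=d[v,u]; p=E[:3,:3]@np.array([(u-f['cx'])*z/f['fx'],(v-f['cy'])*z/f['fy'],z])+E[:3,3]
        l=(p-o['ee_pos'])@M*1000; row.append('%4d,%3d,%3d'%tuple(l) if abs(l).max()<70 else '     .     ')
    print(v,' '.join(row))
cv2.imwrite('pics/g3.png',cv2.resize(f['img'][110:170,270:350,::-1],(800,600),interpolation=cv2.INTER_NEAREST))
"
```

```text
809 0.027330870098657527 0.0
118      .           .           .           .           .           .           .           .           .           .           .           .           .           .           .           .           .           .           .     
120      .           .           .        -8, 44,-65   -7, 38,-69      .           .           .           .           .           .           .           .           .           .           .           .           .           .     
122      .           .           .        -8, 44,-58   -3, 36,-65   -8, 32,-64      .           .           .           .           .           .           .           .           .           .           .           .           .     
124      .        12, 45,-66      .         9, 35,-69    0, 33,-63      .           .           .           .           .           .           .           .           .           .           .           .           .           .     
126      .           .        11, 40,-61   13, 33,-65    4, 31,-60      .           .           .        -6, 13,-60      .           . 
[... 3228 characters left out ...]
          .           .           .           .        12, 13, 29    4, 10, 34    8,  2, 27   12, -4, 20   21,-14,  7   -3,-10, 30  -27, -7, 52      .           .           .           .           .           .           .     
156      .           .           .           .        26, 12, 25   14, 11, 34   10,  7, 36   11,  0, 31    7, -3, 32   12,-11, 24  -11, -8, 46      .           .           .           .           .           .           .           .     
158      .           .           .           .        26, 11, 32   25,  5, 30   22,  1, 30   26, -6, 23   -6,  0, 55    2, -8, 42  -20, -5, 64      .           .           .           .           .           .           .           .
```

View pics/g3.png

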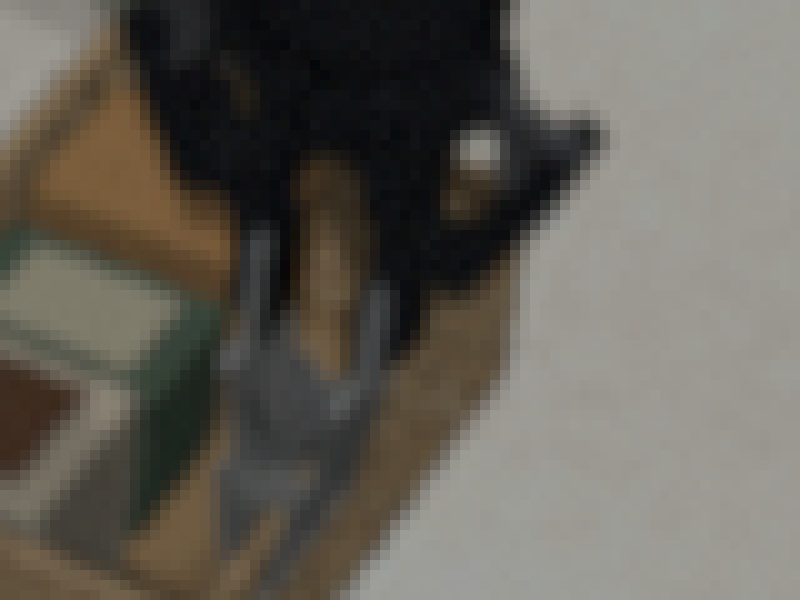

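The crop shows both handle rolls still about 34 mm apart, with near ends at (230,360) and (345,400). The pads end just above them, at about (260,330) and (370,390). The real pad tips are higher than I assumed, so I'll open, go lower and squeeze again.

Request:
{"op": "drive_tool", "data": {"rows": [[[0, 0, 0, 0], [0, 0, 0, 0], [0, 0, 0, 0], [0, 0, 0, 0], [0, 0, 0, 0], [0, 0, 0, 0], [0, 0, 0.006, 0], [0, 0, 0.006, 0], [0, 0, 0, 0]]], "claw": 1}}

```text
time_s: 7.38
ee_pos: [0.4651, -0.1595, 0.1269]
tool_rot: [-2.375, -2.053, 0.002]
force: [-0.3, 0.5, -0.7]
grip_width: 0.0854
finger_force: 0.0
```

Request:
{"op": "drive_tool", "data": {"rows": [[[0, 0, 0, 0], [0, 0, 0, 0], [0, 0, 0, 0], [0, 0, 0, 0], [0, 0, 0, 0], [0, 0, 0, 0]]], "claw": 0.45}}

```text
time_s: 7.88
ee_pos: [0.4661, -0.1598, 0.1285]
tool_rot: [2.376, 2.055, -0.0]
force: [0.9, 0.2, 0.0]
grip_width: 0.0387
finger_force: 5.5
```

Request:
{"op": "drive_tool", "data": {"rows": [[[0, 0, 0, 0], [0, 0, 0, 0], [0, 0, 0, 0], [0, 0, 0, 0], [0, 0, 0, 0], [0, 0, 0, 0]]], "claw": 0.35}}

```text
time_s: 8.38
ee_pos: [0.4661, -0.1599, 0.1285]
tool_rot: [2.377, 2.055, -0.0]
force: [-0.6, -0.7, -0.2]
grip_width: 0.0301
finger_force: 7.5
```

```bash
python3 -c "
from span import *
span()
for q in('clip','handle_near','handle_far','basket'): print(q,[(round(a['p'],2),np.round(a['xyz'],4)) for a in pinpoint(q,'side')[:1]])
f=snap('side')
cv2.imwrite('pics/g4.png',cv2.resize(f['img'][110:170,270:350,::-1],(800,600),interpolation=cv2.INTER_CUBIC))
"
```

```text
-0.012 [-21 -15  16]
-0.008 [-12  10  11]
-0.004 [-14  10  11]
0.000 [-13   9  11]
0.004 [-13 -13   7   8  10]
0.008 [-12 -12 -11  -6   3   5  10]
0.012 [-12 -11   9  11]
0.016 [-13 -11  -5  -3   0]
0.020 [-13  -5  -3   0   1   4   5   8  13]
0.024 [-11  -7  -6  -1  -1   1   2   4  12]
0.028 [-12 -11  -2]
ff 7.4770380556583405 0.030030207319417353 [-1.2324 -0.3922 -0.4042]
clip [(0.77, array([ 0.4671, -0.1617,  0.1023]))]
handle_near [(0.44, array([ 0.4522, -0.1589,  0.139 ]))]
handle_far [(0.58, array([ 0.5993, -0.461 ,  0.0014]))]
basket [(0.58, array([ 0.533 , -0.2198,  0.0007]))]
```

View pics/g4.png

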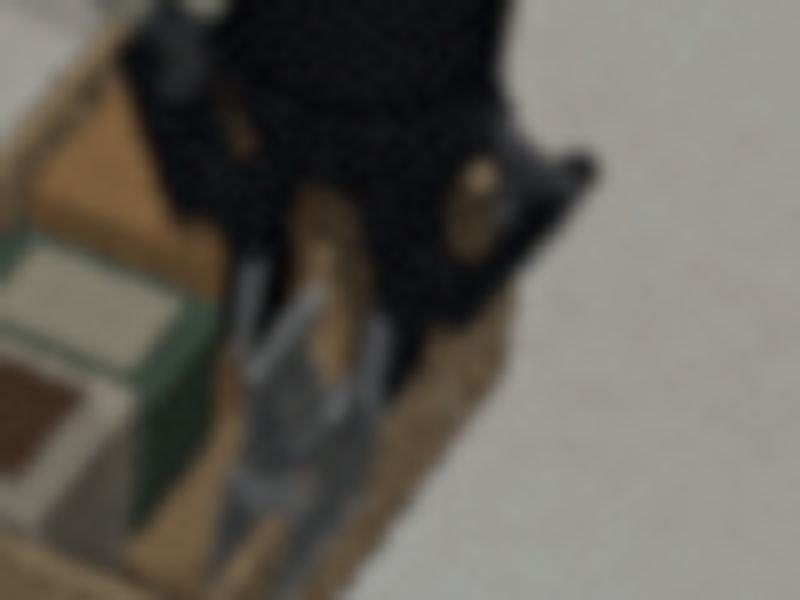

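The clip's handles are now squeezed between the pads (7.5 N); the rolls are at about (300,310) and (345,390). I'll squeeze a little further and lift.

Request:
{"op": "drive_tool", "data": {"rows": [[[0, 0, 0, 0], [0, 0, 0, 0], [0, 0, 0, 0], [0, 0, -0.003, 0], [0, 0, -0.006, 0], [0, 0, -0.01, 0], [0, 0, -0.01, 0], [0, 0, -0.01, 0], [0, 0, -0.01, 0], [0, 0, -0.01, 0]]], "claw": 0.31}}

```text
time_s: 9.52
ee_pos: [0.4664, -0.1599, 0.1891]
tool_rot: [2.376, 2.054, 0.0]
force: [-0.1, 0.1, -0.8]
grip_width: 0.0266
finger_force: 8.1
```

Request:
{"op": "drive_tool", "data": {"rows": [[[0, 0, -0.02, 0], [0, 0, -0.02, 0], [0, 0, -0.01, 0], [0, 0, 0, 0], [0, 0, 0, 0], [0, 0, 0, 0]]]}}

```text
time_s: 10.02
ee_pos: [0.4655, -0.1597, 0.2365]
tool_rot: [-2.376, -2.054, 0.001]
force: [0.1, 0.3, -1.0]
grip_width: 0.0269
finger_force: 8.1
```

```bash
python3 -c "
from span import *
to([.5,.218,.24],-8.1)
for c in('side','top'):
    f=snap(c)
    for q in('clip','handle_near','handle_far','lip_near','lip_far','basket','card_edge'): print(c,q,[(round(a['p'],2),np.round(a['xyz'],4)) for a in pinpoint(q,c)[:1]])
    if c=='side':
        u,v=map(int,pix(f,monitor.get_obs()['ee_pos']));print(u,v)
        cv2.imwrite('pics/g5.png',cv2.resize(f['img'][v-30:v+45,u-50:u+50,::-1],(800,600),interpolation=cv2.INTER_CUBIC))
"
```

```text
pos [ 0.4655 -0.1597  0.2365] w 0.02686304129488262 ff 8.109889179468155 F [ 0.0994  0.3159 -0.9719] t 10.0167
tool delta [ 0.3787 -0.0205 -0.0033] y yaw -8.311061534835876 turn -0.0036837187071987465
side clip [(0.16, array([ 0.4573, -0.1579,  0.1685]))]
side handle_near [(0.61, array([ 0.4531, -0.1617,  0.2462]))]
side handle_far [(0.47, array([ 0.4757, -0.1614,  0.2494]))]
side lip_near [(0.55, array([ 0.459 , -0.1567,  0.1715]))]
side lip_far [(0.45, array([ 0.4807, -0.1609,  0.1742]))]
side basket [(0.84, array([ 0.533 , -0.2201,  0.0031]))]
side card_edge [(0.96, array([0.5044, 0.2187, 0.124 ]))]
304 118
top clip [(0.51, array([ 0.4691, -0.1603,  0.2077]))]
top handle_near [(0.67, array([ 0.5188,  0.2145, -0.0012]))]
top handle_far []
top lip_near []
top lip_far [(0.57, array([ 0.4669, -0.1607,  0.2107]))]
top basket [(0.94, array([ 0.5367, -0.2167,  0.0027]))]
top card_edge [(0.98, array([0.4995, 0.2207, 0.1235]))]
```

View pics/g5.png

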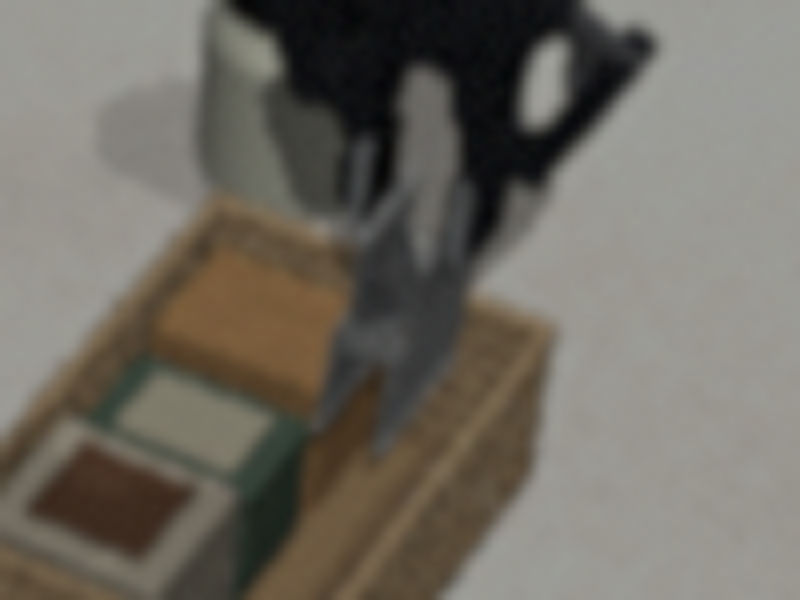

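The clip hangs clear of the rim with its jaws gaping, lips at about (320,425) and (382,450). Next I'll carry it over the card.

Request:
{"op": "drive_tool", "data": {"rows": [[[0.02, -0.002, 0, 0], [0.03, -0.002, 0, 0], [0.03, -0.002, 0, 0], [0.03, -0.002, 0, 0], [0.03, -0.002, 0, 0], [0.03, -0.002, 0, 0], [0.03, -0.002, 0, 0], [0.03, -0.002, 0, 0], [0.03, -0.002, 0, 0], [0.03, -0.002, 0, 0]]]}}

```text
time_s: 11.65
ee_pos: [0.4882, 0.1313, 0.2378]
tool_rot: [2.376, 2.054, 0.0]
force: [-0.3, -0.3, -1.0]
grip_width: 0.0266
finger_force: 8.1
```

Request:
{"op": "drive_tool", "data": {"rows": [[[0.03, -0.002, 0, 0], [0.03, 0, 0, 0], [0.02, 0, 0, 0], [0.01, 0, 0, 0], [0, 0, 0, 0], [0, 0, 0, 0], [0, 0, 0, 0]]]}}

```text
time_s: 12.23
ee_pos: [0.4995, 0.218, 0.2373]
tool_rot: [2.377, 2.053, -0.001]
force: [-0.0, -0.1, -0.7]
grip_width: 0.0267
finger_force: 8.1
```

```bash
cat > rel.py <<'E'
from span import *
def card(f,P):
    k=P[(abs(P[:,0]-.51)<.06)&(abs(P[:,1]-.217)<.09)]
    return k
def rel(name=None,ce=(.4995,.218,.125)):
    ce=np.array(ce); th=np.radians(-8.0); X=np.array([np.cos(th),np.sin(th),0]);Y=np.array([-X[1],X[0],0]);Z=np.array([0,0,1.]);B=np.c_[X,Y,Z]
    o=monitor.get_obs(); to(ce+[0,0,.11],-8.0)
    print('tcp in card',(o['ee_pos']-ce)@B)
    for c in('side','top'):
        f=snap(c)
        for q in('clip','lip_near','lip_far','handle_near','handle_far','card_edge','stand','basket'):
            r=[a for a in pinpoint(q,c)[:1]]
            if r: print(c,q,round(r[0]['p'],2),np.round((r[0]['xyz']-ce)@B*1000,1),np.round(r[0]['xyz'],4))
        L=(cloud(f)-ce)@B*1000
        L=L[(abs(L[:,0])<40)&(abs(L[:,1])<80)]
        k=L[(abs(L[:,2])<4)&(abs(L[:,1])>35)&(abs(L[:,0])<8)]; print(c,'card pts x',len(k),np.round(np.percentile(k[:,0],[5,50,95]),1) if len(k) else '')
        if c=='side':
            k=L[(abs(L[:,1])<45)]; t=(o['ee_pos']-ce)@B*1000
            for dz in range(-66,-40,4):
                s=k[(k[:,2]>t[2]+dz)&(k[:,2]<=t[2]+dz+4)&(abs(k[:,1]-t[1])<34)]; print('lip z',dz,len(s),np.sort(np.round(s[:,0])).astype(int)[:60], np.round([s[:,1].min(),s[:,1].max()]) if len(s) else '')
            if name:
                u,v=map(int,pix(f,ce+[0,0,.03])); cv2.imwrite(f'pics/{name}.png',cv2.resize(f['img'][v-45:v+45,u-60:u+60,::-1],(800,600),interpolation=cv2.INTER_CUBIC))
E
python3 -c "
from rel import *
rel('c1')"
```

```text
pos [0.4995 0.218  0.2373] w 0.026673855614297592 ff 8.122272491455078 F [-0.0423 -0.0883 -0.6868] t 12.2333
tool delta [-0.      0.      0.0023] y yaw -8.387329715062055 turn -0.006760178818644325
tcp in card [-0.      0.      0.1123]
side clip 0.96 [ 5.7 -0.3 85.9] [0.5051 0.2169 0.2109]
side lip_near 0.71 [ 287.2 -185.  -123.3] [ 0.7582 -0.0052  0.0017]
side lip_far 0.47 [17.3 -3.  52.5] [0.5162 0.2126 0.1775]
side handle_near 0.6 [-12.1  -0.9 123.7] [0.4874 0.2188 0.2487]
side handle_far 0.68 [ 10.1  -2.4 125.2] [0.5092 0.2142 0.2502]
side card_edge 0.91 [ 7.6 -1.5 -1. ] [0.5068 0.2155 0.124 ]
side stand 0.56 [  15.1    2.9 -123.2] [0.5149 0.2188 0.0018]
side basket 0.98 [  95.4 -425.2 -121.6] [ 0.5348 -0.2163  0.0034]
side card pts x 59 [-1.2  0.4  2.3]
lip z -66 17 [-11 -11 -11 -11 -11 -10 -10 -10 -10  -9  -9  -9  -9  13  13  14  16] [-23.  29.]
lip z -62 30 [-11 -11 -11 -11 -11 -10 -10 -10 -10 -10 -10 -10  -9  -9  -9  -9  -9  -9
  11  12  12  12  12  13  13  13  13  13  15  15] [-27.  28.]
lip z -58 20 [-12 -11 -10 -10 -10 -10 -10 -10 -10 -10 -10 -10 -10  -9  -9  -9  13  13
  
[... 252 characters left out ...]
 -10 -10 -10 -10 -10  -9  -9  -9  12  12  12  12] [-29.  29.]
lip z -42 23 [-11 -11 -11 -11 -11 -11 -11 -10 -10 -10 -10 -10 -10  -9  11  11  12  12
  12  12  12  12  13] [-24.  29.]
top clip 0.65 [ 1.8  1.3 83.5] [0.5015 0.219  0.2085]
top lip_near 0.39 [-8.3 -3.2 49.3] [0.4908 0.216  0.1743]
top lip_far 0.57 [13.   1.1 50.7] [0.5125 0.2173 0.1757]
top handle_near 0.61 [ -63.8 -226.7 -125.4] [ 0.4048  0.0024 -0.0004]
top handle_far 0.57 [ 13.1   1.9 126. ] [0.5127 0.2181 0.251 ]
top card_edge 0.95 [0.5 3.3 2.2] [0.5005 0.2212 0.1272]
top stand 0.95 [  18.    -0.5 -122.9] [0.5173 0.215  0.0021]
top basket 0.69 [  95.2 -424.6 -123.1] [ 0.5347 -0.2157  0.0019]
top card pts x 12 [-0.3  0.9  1.8]
```

View pics/c1.png

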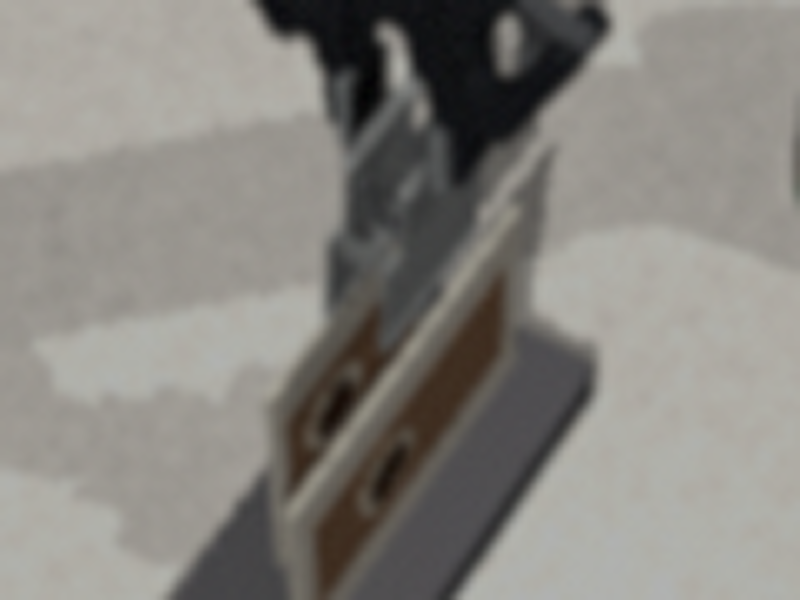

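The crop shows the gaping clip over the middle of the low card. The near jaw reaches down to about (330,310) and the far jaw to about (385,340). The measured offset is about +2 mm in card x, so I'll correct that and start lowering.

Request:
{"op": "drive_tool", "data": {"rows": [[[0, -0.002, 0, 0], [0, 0, 0.01, 0], [0, 0, 0.01, 0], [0, 0, 0.01, 0], [0, 0, 0, 0], [0, 0, 0, 0], [0, 0, 0, 0]]]}}

```text
time_s: 13.72
ee_pos: [0.4973, 0.2197, 0.2073]
tool_rot: [-2.376, -2.055, 0.0]
force: [-0.2, -0.7, -0.7]
grip_width: 0.027
finger_force: 8.1
```

```bash
python3 -c "
from rel import *
rel()"
```

```text
pos [0.4973 0.2197 0.2073] w 0.02699625648297281 ff 8.130115270614624 F [-0.1543 -0.6739 -0.6995] t 13.7167
tool delta [-0.0014  0.0024 -0.0277] y yaw -8.303593795870384 turn -0.005298711326565758
tcp in card [-0.0024  0.0014  0.0823]
side clip 0.57 [ 4.5 -0.3 56.9] [0.5039 0.2171 0.1819]
side lip_near 0.63 [-11.6   5.1  15.7] [0.4887 0.2247 0.1407]
side lip_far 0.75 [ 9.3  0.8 22. ] [0.5088 0.2175 0.147 ]
side handle_near 0.63 [-12.6   3.5  92.7] [0.4875 0.2232 0.2177]
side handle_far 0.73 [ 9.7 -2.5 94.6] [0.5088 0.2142 0.2196]
side card_edge 0.62 [6.  1.4 1.1] [0.5056 0.2186 0.1261]
side stand 0.59 [  13.8    1.1 -122.7] [0.5133 0.2172 0.0023]
side basket 0.8 [  95.2 -427.2 -124.8] [ 0.5343 -0.2183  0.0002]
side card pts x 44 [-1.3  0.4  2.7]
lip z -66 18 [-13 -13 -13 -13 -13 -12 -12 -12 -12 -12 -12 -12 -12 -11  10  13  26  26] [-26.  30.]
lip z -62 23 [-14 -14 -13 -13 -13 -13 -12 -12 -12 -12 -12 -12 -11   9   9  10  10  10
  10  11  11  11  12] [-22.  32.]
lip z -58 18 [-13 -13 -13 -13 -13 -12 -12 -12 -12 -12 -12 -12 -12 -11  10  11  11  13] [-29.  31.]
lip z -54 16 [-13 -13 -13 -13 -13 -13 -12 -12 -12 -12 -12 -12 -12  10  11  11] [-30.  31.]
lip z -50 23 [-14 -13 -13 -13 -13 -13 -13 -13 -13 -13 -12 -12 -12 -12 -12 -12   9  10
  10  10  10  10  11] [-20.  32.]
lip z -46 15 [-14 -14 -14 -13 -13 -13 -13 -13 -12 -12   9  10  10  10  11] [-27.  31.]
lip z -42 21 [-14 -13 -13 -13 -13 -13 -13 -13 -13 -13 -13 -13 -12 -12 -12 -12   8   9
   9  10  11] [-27.  31.]
top clip 0.36 [ 283.9 -189.3 -125.2] [ 0.7543 -0.009  -0.0002]
top lip_near 0.46 [-10.9   1.7  17.6] [0.4889 0.2212 0.1426]
top handle_near 0.4 [-9.8  4.2 92.5] [0.4904 0.2235 0.2175]
top handle_far 0.5 [10.6  0.9 92.3] [0.5101 0.2174 0.2173]
top card_edge 0.95 [-0.5  4.2 -1.3] [0.4996 0.2222 0.1237]
top stand 0.7 [  18.1    0.7 -122.9] [0.5175 0.2162 0.0021]
top basket 0.96 [  97.8 -429.1 -122.1] [ 0.5366 -0.2205  0.0029]
top card pts x 13 [-0.5  0.7  2. ]
```

Request:
{"op": "drive_tool", "data": {"rows": [[[0, 0, 0.005, 0], [0, 0, 0.005, 0], [0, 0, 0.005, 0], [0, 0, 0.005, 0], [0, 0, 0.005, 0], [0, 0, 0.005, 0], [0, 0, 0, 0], [0, 0, 0, 0]]]}}

```text
time_s: 15.28
ee_pos: [0.4971, 0.2196, 0.1771]
tool_rot: [-2.376, -2.055, 0.001]
force: [-0.1, 0.7, -0.5]
grip_width: 0.0269
finger_force: 8.1
```

Request:
{"op": "drive_tool", "data": {"rows": [[[0, 0, 0.005, 0], [0, 0, 0.004, 0], [0, 0, 0, 0], [0, 0, 0, 0], [0, 0, 0, 0], [0, 0, 0, 0], [0, 0, 0, 0]]]}}

```text
time_s: 15.87
ee_pos: [0.4974, 0.2197, 0.1687]
tool_rot: [2.376, 2.055, 0.0]
force: [-0.5, 0.7, -1.5]
grip_width: 0.0266
finger_force: 8.1
```

```bash
python3 -c "
from rel import *
rel('f1')"
```

```text
pos [0.4974 0.2197 0.1687] w 0.026588274483501262 ff 8.120978325605392 F [-0.4904  0.6868 -1.4606] t 15.8667
tool delta [-0.0014  0.0023 -0.0663] y yaw -8.30722158589703 turn -0.005362028207101771
tcp in card [-0.0023  0.0014  0.0437]
side clip 0.81 [ 1.8  1.5 18.5] [0.5015 0.2192 0.1435]
side lip_near 0.71 [ -7.2   1.5 -21.6] [0.4926 0.2205 0.1034]
side lip_far 0.65 [ -61. -225. -127.] [ 0.4078  0.0037 -0.002 ]
side handle_far 0.67 [ 8.4 -1.7 56.8] [0.5076 0.2151 0.1818]
side card_edge 0.74 [ 3.9  0.2 -1.8] [0.5034 0.2177 0.1232]
side stand 0.71 [ 285.6 -185.9 -124.8] [ 0.7565 -0.0058  0.0002]
side basket 0.9 [  94.7 -426.1 -125. ] [ 0.534  -0.2171  0.    ]
side card pts x 32 [-1.4  0.5  2.3]
lip z -66 24 [-14 -13 -13 -13 -12 -12 -12 -12 -12 -11 -11 -10  -1  -1  -1   0  10  10
  11  24  24  25  26  26] [-26.  35.]
lip z -62 37 [-14 -13 -13 -13 -13 -13 -12 -12 -12 -12 -12 -12 -12 -11 -10  -2  -1   0
   0   0   9   9  11  11  11  11  11  12  12  24  25  25  25  26  26  26
  26] [-21.  35.]
lip z -58 31 [-13 -13 -13 -13 -12 -12 -12 -12 -12 -12 -12 -12 -12 -12 -10  -1  -1   0
   0  11  
[... 522 characters left out ...]
  33.]
lip z -42 36 [-14 -14 -13 -13 -13 -13 -13 -13 -13 -13 -13 -13 -13 -13 -12 -12 -12 -11
  -2  -1   0   0   9   9  10  10  10  25  25  26  26  26  26  26  27  27] [-28.  33.]
top clip 0.44 [ 0.   3.3 14. ] [0.5    0.2213 0.139 ]
top lip_near 0.48 [-11.   -3.1 -19.6] [0.4882 0.2165 0.1054]
top lip_far 0.53 [  7.4   0.4 -18. ] [0.5069 0.2174 0.107 ]
top handle_near 0.48 [-12.    5.4  51.1] [0.4884 0.225  0.1761]
top handle_far 0.45 [10.4 -0.5 55.5] [0.5097 0.2161 0.1805]
top card_edge 0.84 [-1.3  3.3 -0.7] [0.4987 0.2214 0.1243]
top stand 0.61 [  14.6   -2.1 -126.1] [ 0.5137  0.2139 -0.0011]
top basket 0.66 [  94.5 -426.5 -123.9] [ 0.5337 -0.2175  0.0011]
top card pts x 14 [-0.5  1.   2. ]
```

View pics/f1.png

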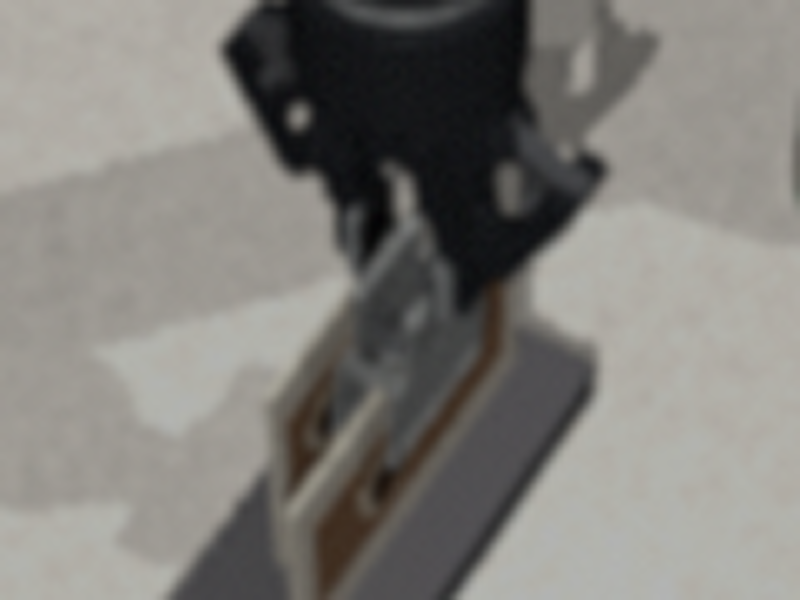

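The clip is astride the low card: near jaw in front at about (400,450), far jaw in the gap at about (335,410). Depth gives the card at 0 mm, the jaws at about -12 and +11 mm, the lips about 20 mm below the edge, and no contact. Handing in.

```bash
python3 -c "
from cell import close_job
print(close_job())"
```

```text
the job is handed in; nothing more can be done
None
```

The job is handed in: the clip is held gaping astride the middle of the low card's top edge, lips about 20 mm below it and clear of both cards by the last camera measurements; the verdict wasn't shown.

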